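# Seat the panel of a wooden box and draw it up in a ratchet bar clamp

## Robot

A 6-joint arm with a two-finger parallel gripper is mounted at the origin on a cart in front of the work surface, level with it; the furniture and walls round the work are solid. World frame = base frame: x ahead of the robot, y to its left, z up, the work surface at z = 0. Lengths are in m, angles in degrees, forces in N, time in s.
With the tool pointing down it reaches from about 0.4 to 0.825 m from the base axis. Payload 7 kg.
Tool frame: the origin (TCP) lies midway between the tips of the shut fingers; the grasp point (between the pads) lies 19 mm behind it; z points along the fingers, y is the line along which they close (so a half turn about z gives the same grasp; the last joint's range is limited). The gripper opens to 88 mm and grips with 3 to 60 N. Pads are 19 mm wide; open, the fingers measure 130 mm over their backs; the gripper's body (78 mm by 193 mm) begins 47 mm behind the grasp point.
Start: joints at [89.158, 20.546, 0.682, 0, -70.136, -16.507], TCP at [0.201, 0.644, 0.227] pointing down, gripper open.
Joint ranges: [-176.03, 176.03], [-82.01, 121.73], [-58.28, 71.71], [-173.87, 95.51], [-174.79, -0.11], [-173.66, 173.66]. Speed limits (degrees/s): [136.94, 136.94, 172.46, 180, 180, 180].

## Interface

Orientations are given as [roll, pitch, yaw] about the fixed x, y, z axes, in that order (R = Rz(yaw) Ry(pitch) Rx(roll)).
In Python, from plant import ctrl gives the robot as it stands. The module is installed in compiled form; this text tells all that it offers.
- The arm moves only by the tool play_rows, never from a script. Its argument "commands" is a list that holds one entry, the list of rows, each a list of 7 numbers: the turn, a rotation vector about the tool's x, y, z in rad, then the shift along the tool's x, y, z in cm, then the finger opening in cm, from 0 to 8.76. In form: [[[ax, ay, az, x, y, z, grip], ...]]. A call has 1 to 8 rows; each row is the pose to reach, as a shift and turn from the pose commanded when the call began, along the tool's axes at that moment; what a row does not reach only later rows make up. A row lasts 1/12 s, in which the tool goes at most 41.7 mm and 7.16 degrees, less where a joint would pass 70% of its speed; a pose out of reach is approached as far as the arm can. A call with a gripper value outside its range is refused whole. The fingers move at their own pace and stop on an object; the grip force is fixed at half the most. Time passes only in rows, so rows that repeat a pose let the fingers close. It gives the time, the measured TCP pose, the force, the opening and the grip force at its end, in the units of the state.
- ctrl.get_obs(): the state, without advancing time (a new reading comes with each control period).
- ctrl.snapshot(name): name is "side" or "top"; returns a dict with "color" (420x560x3 uint8, red, green, blue), "camera_matrix" (3x3 intrinsics, pixels), "origin" and "rotation" of the camera in the world. Camera axes: x right, y down, z forward; pixel columns grow to the right and rows downward; lengths in m; the calibration is good to about 2 mm. A picture is of the moment at which its call begins. There is no depth.
- ctrl.close_job(): hands the job in; it is judged then, once.
Trained networks look in a picture, given as the dict that the camera call returned (one of the last four; its "shot" number tells which), for a name from the list of things; names that differ only in an ending like _2 or _b are one class to them, and where a whole thing is asked for, a point or a joint stands for the part that bears it (a point fixed in the world has none). Each returns a list of dicts, best first, with "conf" (0 to 1); they miss things now and then, are a little off and sometimes report something else, mostly with a low value. They report only what shows in the picture. A call takes as long as a camera call. They do not tell look-alikes from the thing itself.
- ctrl.find_in(picture, name): "bbox" ([left, top, width, height] in pixels, round what is visible of it).
The state is a dict: "clock": time; "joint_pos": joint angles; "qvel": joint speeds; "tau": joint torques, N m; "tool_pos": TCP position; "orientation": TCP orientation; "force": force on the tool from outside, world axes, zero at the start; "moment": the same for the moment, N m; "opening": finger opening in m; "gripper_force": force on a finger pad.
Only numpy, scipy, OpenCV 4.12 (cv2) and the standard library are available. Lean on these libraries where they do the work, as an engineer would, in place of code of your own. Each camera call takes 0.05 s, during which the arm holds its last target. There are 200 camera calls.

## Task

Press the slotted top panel of the little wooden box fully down until it is flush with the walls, then pump the trigger of the bar clamp (do not push the bar or jaws by hand) until both rubber pads grip the box firmly, without squeezing so hard that the thin walls crack. Finish while still holding the trigger squeezed, the box pinched between the pads, so that the screws can be driven; leave the other things on the desk alone.

Things in the scene. Friction and masses are not known exactly. Their poses are not given: they have to be found in the camera images.
- clamp: Black one-hand ratchet bar clamp lying on its side, strapped to a plywood board fixed on the desk. Origin on the desk: board spans x -50..120, y -120..180, z 0..12 mm. Bar runs along y at x = -25 mm, jaws reach to +x. Housing x -47..-3, y -47..27, up to z 57 mm. Pistol grip sticks out beyond the board over bare desk: x -45..-157, y -24..0, z 24..52 mm.
- handle_back (a point): Point on the back (-y) face of the pistol grip, where one finger belongs: clamp frame (-115, -24, 38) mm. From here to trigger_front it is 60 mm at rest, 42 mm fully squeezed.
- trigger: Black trigger on the +y side of the pistol grip, 105 mm long, 12 mm thick, z 27..49 mm. Origin: its pivot, clamp frame (-45, 12, 38) mm, turning about z. Yaw equals the clamp's at rest, clamp's + 0.25 rad squeezed to the stop (tip toward -y). A spring returns it (4 N at rest, 6 N at the stop). 15 to 25 N on it clamps well; over 45 N can crack the box. Stalls short of its stop once the pads grip.
- trigger_front (a point): Point on the trigger's front (+y) face where the other finger belongs: clamp frame (-115, 36, 38) mm at rest; squeezing swings it 18 mm toward -y. A full squeeze draws the bar about 10 mm (two 5 mm teeth); let the trigger spring out fully between strokes, a pawl then holds the bar to within a tooth. 1 N here beyond spring and drag gives 1.35 N at the jaw.
- bar: Steel toothed bar with the black moving jaw at its +y end; drawn toward -y by pumping, 75 mm at most (3 N drag). Its origin is the clamp's origin when fully open, and goes to -y as it closes. Its tail sticks out of the housing at -y. Starts 0 to 16 mm closed.
- jaw_pad: Black rubber pad (45 x 13 x 44 mm) on the moving jaw, springy: 6 N per mm, up to 9 mm. Origin moves with the bar's origin; use point jaw_face for its face.
- jaw_face (a point): Centre of the moving pad's face, which looks to -y toward the box; starts 20 to 45 mm from the box.
- fixed_pad: Black rubber pad (45 x 13 x 44 mm) on the fixed jaw; origin at the clamp's origin.
- fixed_face (a point): Centre of the fixed pad's face, which looks to +y toward the box: clamp frame (57.5, -18, 40) mm; the box starts a few mm from it.
- box: Loose wooden box with finger-jointed corners, 90 mm (x) x 110 mm (y, between the pads) x 66 mm high, walls 10 mm, 0.45 kg; stands on the board between the pads. Origin: centre of its underside. Walls crack above 60 N of pad force.
- panel (a joint): How far the slotted top panel is pressed in: 0 = stands 8 mm proud of the walls, 0.008 = flush and fully home. Stiff fit: moves under about 8 to 12 N and stays where it is left.
- panel_top (a point): Centre of the panel's top face (70 x 88 mm, with a 7 mm wide, 60 mm long slot along y in the middle); z is up.
- screwdriver: Loose screwdriver, a bystander.
- tin: Loose printed tin of screws, 57 mm wide, 72 mm high, a bystander.
- tape_roll: Loose roll of masking tape, 104 mm wide, 25 mm high, a bystander.
- rubber: Loose eraser lying on the board behind the fixed jaw, a bystander.
- pencil: Loose pencil on the desk in front of the board, a bystander.
Not all that is in view belongs to the job. There is more than one size of the box; the one meant has the size given above.

How it is judged (in metres and radians):
On the way, in this order (a step that is already met when the one before it is completed fails the run):
1. the panel is pressed home, flush within 1 mm (value of joint panel above 0.007 m), for 0.2 s.
2. both pads have come to touch the box (contact force between each of jaw_pad, fixed_pad and box above 2 N), for 0.1 s.
At the end, for the whole second after the job is handed in: The fingers still press on the trigger (more than 4 N); the box stands flat and still, pinched between both pads with more than 7 N at the moving pad and 5 N at the fixed pad and less than 60 N; the panel is flush within 1 mm (value of joint panel above 0.007 m and contact force between jaw_pad and box between 7 and 60 N and contact force between fixed_pad and box between 5 and 60 N and contact force between the fingers and trigger above 4 N and angle between box's own z axis and vertical below 0.06 rad and linear speed of box below 0.02 m/s); the arm keeps its last pose, push and grip.
It fails at once if a pad squeezes the box with 60 N or more (contact force between any of jaw_pad, fixed_pad and box above 60 N).
It fails at once if the robot pushes the bar or the moving jaw (contact force between any of the fingers, the arm and bar above 3 N).
It fails at once if a bystander is moved by more than 30 mm (distance of any of screwdriver, tin, tape_roll, rubber, pencil from where it was at the start of the episode above 0.03 m).
It also fails if it takes over 72 s, if anything falls off the work surface, if the arm or the gripper's body presses on something with over 40 N, if the wrist force passes 120 N, or if a joint passes its speed limit or range.

## Working session

There is one attempt and no reset: what is moved stays moved. The work goes in short steps, Python scripts to look and compute and a tool call to move; the robot and the scene stay as the last step left them, time stands still between calls to the robot, and variables do not carry over. Pictures are saved under pics/ and viewed, at most 10 in all, crops included, and the job is handed in when it is done.

Besides the shell and the picture viewer there is one more tool, called as name(argument=value, ...), one argument or row to a line, values as JSON. play_rows: Moves the arm, as the interface text tells. Its arguments: {"type":"object","properties":{"commands":{"type":"array","items":{"type":"array","items":{"type":"array","items":{"type":"number"}}}}},"required":["commands"]}

```bash
mkdir -p pics; python3 - <<'E'
from plant import ctrl
import cv2, json
o=ctrl.get_obs(); print({k:o[k] for k in('clock','tool_pos','orientation','force','opening')})
for n in('side','top'):
    p=ctrl.snapshot(n); cv2.imwrite(f'pics/{n}0.png',p['color'][:,:,::-1])
    print(n,p['camera_matrix'],p['origin'],p['rotation'])
    for t in('clamp','trigger','bar','jaw_pad','fixed_pad','box','panel','panel_top','tin','tape_roll','screwdriver'):
        print(t,[(d['bbox'],round(d['conf'],2)) for d in ctrl.find_in(p,t)][:3])
E
```

```text
{'clock': 0.0, 'tool_pos': array([0.20114674, 0.64381312, 0.22561619]), 'orientation': array([ 1.79903891e+02, -9.70790859e-03, -1.73529754e+01]), 'force': array([-0.03330257, -0.34774871,  0.34288215]), 'opening': 0.08752538494763301}
side [[463.33105121   0.         273.71504826]
 [  0.         463.33105121 205.57937103]
 [  0.           0.           1.        ]] [ 0.08424585 -1.09860942  0.61829293] [-114.8532587    -1.18374683  -21.46844041]
clamp [([223.7, 186.4, 106.1, 62.2], 0.73)]
trigger [([221.5, 208.2, 37.2, 8.4], 0.67)]
bar [([252.4, 190.7, 27.8, 42.7], 0.88)]
jaw_pad []
fixed_pad [([294.0, 207.5, 12.7, 5.0], 0.54)]
box [([276.1, 184.7, 41.8, 37.7], 0.9), ([208.4, 232.7, 40.9, 34.7], 0.87)]
panel [([213.8, 230.8, 30.2, 19.5], 0.8), ([282.1, 188.4, 26.0, 14.3], 0.7)]
panel_top [([279.0, 185.1, 35.5, 15.6], 0.76), ([252.9, 189.8, 25.8, 44.2], 0.52)]
tin [([285.8, 162.2, 12.5, 24.5], 0.87), ([298.4, 232.4, 16.3, 5.7], 0.65)]
tape_roll [([336.0, 242.1, 42.8, 29.9], 0.89)]
screwdriver [([261.3, 271.3, 79.9, 25.5], 0.71), ([338.9, 247.4, 37.9, 22.4], 0.36)]
top [[425.48818465  
[... 286 characters left out ...]
, 0.69)]
bar [([198.6, 165.3, 118.6, 72.5], 0.61)]
jaw_pad [([210.2, 164.6, 14.4, 26.6], 0.48), ([303.5, 183.6, 20.8, 19.8], 0.41)]
fixed_pad []
box [([298.9, 271.1, 46.9, 51.2], 0.92), ([228.5, 160.8, 57.1, 48.1], 0.73), ([233.9, 234.8, 30.2, 40.1], 0.66)]
panel [([307.4, 280.9, 35.1, 34.4], 0.64), ([237.0, 164.8, 39.6, 35.5], 0.63), ([354.7, 147.5, 39.3, 43.7], 0.16)]
panel_top [([234.0, 161.5, 46.0, 40.0], 0.78), ([307.0, 277.0, 36.7, 37.7], 0.77)]
tin [([135.1, 125.8, 29.1, 32.2], 0.95)]
tape_roll [([351.8, 149.0, 43.1, 42.1], 0.97), ([235.0, 233.7, 27.1, 42.0], 0.66)]
screwdriver [([389.5, 209.2, 16.3, 79.7], 0.82), ([209.1, 166.7, 14.0, 22.1], 0.65), ([236.2, 164.9, 41.8, 36.7], 0.42)]
```

View pics/top0.png

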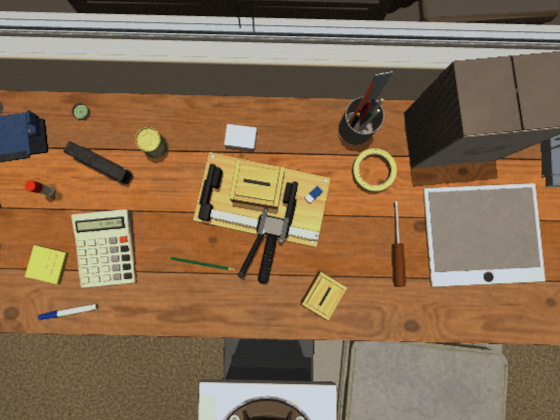

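View pics/side0.png

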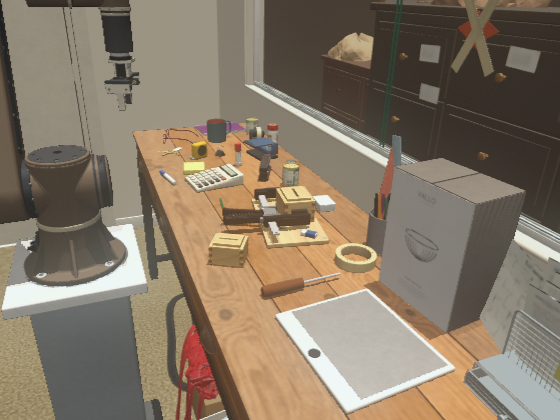

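The top view shows the board at about (262,200) and turned by about 12°. The target box is on it at (258,185), with the moving jaw left at (210,192), the fixed jaw right at (290,200), the grip at (266,260) and the trigger at (250,255). The box at (325,296) is the decoy. Next I'll fit the clamp pose and overlay it.

```bash
cat > h.py <<'E'
from plant import ctrl
import cv2, numpy as np
from scipy.spatial.transform import Rotation as Ro
def cam(p): return np.array(p['camera_matrix']),np.array(p['origin']),Ro.from_euler('xyz',p['rotation'],degrees=True).as_matrix()
def proj(p,X):
    K,o,R=cam(p); c=(np.atleast_2d(X)-o)@R; u=c@K.T; return u[:,:2]/u[:,2:]
def unproj(p,uv,z):
    K,o,R=cam(p); uv=np.atleast_2d(uv); d=np.c_[uv,np.ones(len(uv))]@np.linalg.inv(K).T@R.T
    return o+d*((z-o[2])/d[:,2:])
def W(pose,X):  # clamp frame mm -> world m ; pose=(x,y,yawdeg)
    X=np.atleast_2d(X)/1000.; return Ro.from_euler('z',pose[2],degrees=True).apply(X)+[pose[0],pose[1],0]
E
python3 - <<'E'
from h import *
from scipy.optimize import least_squares
p=ctrl.snapshot('top'); img=p['color']
hsv=cv2.cvtColor(img,cv2.COLOR_RGB2HSV)
print(hsv[220,215],hsv[170,300],hsv[235,330])
cor=np.array([[-50,-120,12],[120,-120,12],[120,180,12],[-50,180,12]])
px=np.array([[318,245],[330,178],[210,153],[195,218]],float)
f=lambda q:(proj(p,W(q,cor))-px).ravel()
s=least_squares(f,[.5,0,-11],x_scale=[.1,.1,10]); q=s.x; print(q,f(q).round(1))
S=5; x0,y0=185,140
big=cv2.resize(img[y0:y0+118,x0:x0+158],None,fx=S,fy=S,interpolation=cv2.INTER_CUBIC)[:,:,::-1].copy()
cv2.imwrite('pics/raw1.png',big)
def poly(X,c): 
    u=((proj(p,W(q,X))-[x0,y0]+.5)*S).astype(int); cv2.polylines(big,[u],True,c,1)
def rect(a,b,c_,d,z,c): poly([[a,c_,z],[b,c_,z],[b,d,z],[a,d,z]],c)
rect(-50,120,-120,180,12,(0,0,255)); rect(-47,-3,-47,27,57,(255,0,0)); rect(-157,-45,-24,0,52,(255,0,255)); rect(-150,-45,24,36,49,(255,255,0))
rect(35,80,-31,-18,62,(0,255,0))
cv2.imwrite('pics/ov1.png',big)
E
```

```text
[ 21 134 162] [ 13 179 180] [ 13 167 160]
[ 5.40887742e-01 -1.45627791e-03 -1.06026928e+01] [-0.1  1.3  1.9 -1.4 -0.5 -2.1 -1.4  2. ]
```

View pics/ov1.png

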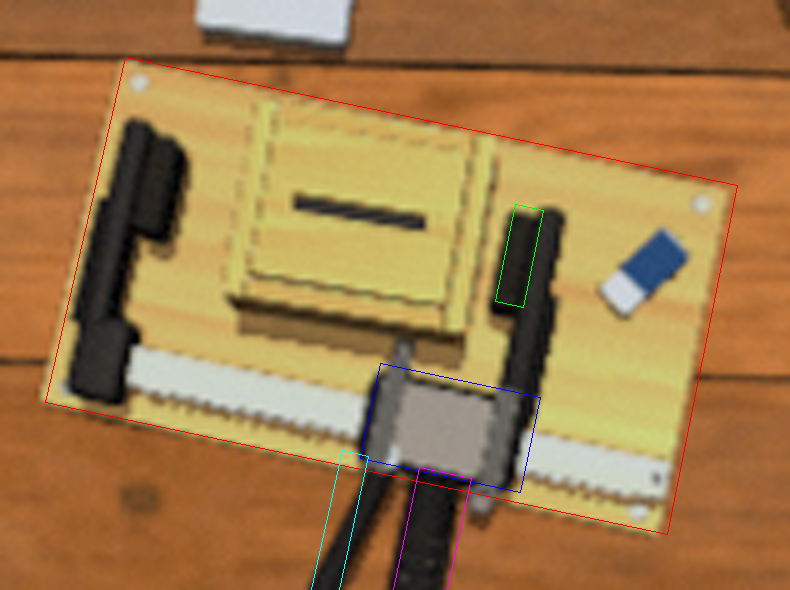

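The overlay matches the board outline. The slot centre is at crop (359,212), about (256.5,182) in the full image. One more refinement: board by colour, grip and trigger in an overlay.

```bash
python3 - <<'E'
from h import *
from scipy.optimize import least_squares
p=ctrl.snapshot('top'); img=p['color']
hsv=cv2.cvtColor(img,cv2.COLOR_RGB2HSV)
m=cv2.inRange(hsv,(17,60,100),(30,255,255)); roi=np.zeros_like(m); roi[140:255,185:340]=255; m&=roi
m=cv2.morphologyEx(m,cv2.MORPH_OPEN,np.ones((3,3)))
n,l,st,_=cv2.connectedComponentsWithStats(m); pts=np.concatenate([np.argwhere(l==i)[:,::-1] for i in range(1,n) if st[i,4]>30])
px=cv2.boxPoints(cv2.minAreaRect(pts.astype(np.float32))); print(px.round(1))
cor=np.array([[-50,-120,12],[120,-120,12],[120,180,12],[-50,180,12]])
o=np.array([[318,245],[330,178],[210,153],[195,218]])
px=np.array([px[np.argmin(np.linalg.norm(px-a,axis=1))] for a in o]); 
f=lambda q:(proj(p,W(q,cor))-px).ravel()
q=least_squares(f,[.5,0,-11],x_scale=[.1,.1,10]).x; print(q,f(q).round(1))
np.save('q.npy',q)
print('panel',unproj(p,[256.6,182.2],.086)); Rz=Ro.from_euler('z',-q[2],degrees=True)
print('panel in clamp',Rz.apply(unproj(p,[256.6,182.2],.086)-[q[0],q[1],0])*1000)
print('grip c',W(q,[-115,6,38]),'pencil tip clamp',Rz.apply(unproj(p,[234,269],.007)-[q[0],q[1],0])*1000)
S=6; x0,y0=215,215
big=cv2.resize(img[y0:y0+80,x0:x0+90],None,fx=S,fy=S,interpolation=cv2.INTER_CUBIC)[:,:,::-1].copy()
big=cv2.convertScaleAbs(big,alpha=2,beta=20)
def poly(X,c): 
    u=((proj(p,W(q,X))-[x0,y0]+.5)*S).astype(int); cv2.polylines(big,[u],True,c,1)
def rect(a,b,c_,d,z,c): poly([[a,c_,z],[b,c_,z],[b,d,z],[a,d,z]],c)
rect(-50,120,-120,180,12,(0,0,255)); rect(-47,-3,-47,27,57,(255,0,0)); rect(-157,-45,-24,0,52,(255,0,255))
for X in ([-115,-24,52],[-115,36,49],[-45,12,49]):
    u=((proj(p,W(q,X))[0]-[x0,y0]+.5)*S).astype(int); cv2.circle(big,tuple(int(v) for v in u),4,(255,255,0),1)
cv2.imwrite('pics/ov2.png',big)
E
```

```text
[[192.2 220.6]
 [207.2 150.8]
 [331.1 177.3]
 [316.1 247.2]]
[ 5.39526756e-01  2.41554119e-03 -1.07317548e+01] [ 0.1 -0.2 -0.7 -0.1  0.8  0.6 -0.2 -0.3]
panel [[0.60656575 0.03544558 0.086     ]]
panel in clamp [[59.71590317 44.93574916 86.        ]]
grip c [[0.4276554  0.02972488 0.038     ]] pencil tip clamp [[-140.95745384   58.38582356    7.        ]]
```

View pics/ov2.png

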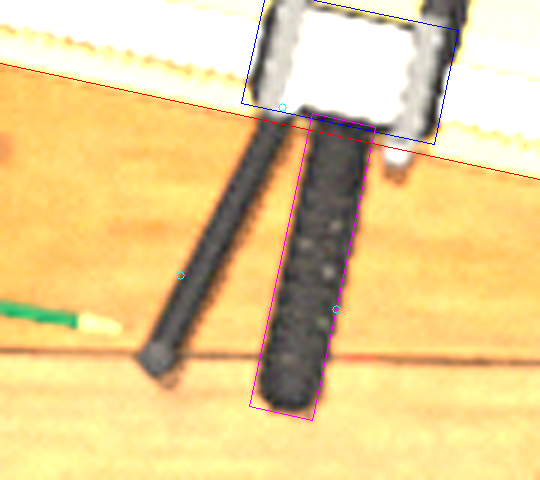

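The overlay is about 1 px (2 mm) off towards clamp +y, so I'll use origin (0.5395, 0.0005) and yaw −10.7°. The pencil tip lies low, under the finger path. Moving towards the panel now.

play_rows(
  commands=[
    [[0, 0, 0, 2.4, 1.9, 0, 4], [0, 0, 0, 4.8, 3.8, 0, 0], [0, 0, 0, 7.2, 5.7, 0, 0], [0, 0, 0, 9.5, 7.7, 0, 0], [0, 0, 0, 11.9, 9.6, 0, 0], [0, 0, 0, 14.2, 11.5, 0, 0], [0, 0, 0, 16.6, 13.5, 0, 0], [0, 0, 0, 19, 15.4, 0, 0]],
  ],
)

```text
clock: 1.97
tool_pos: [0.3373, 0.4392, 0.2268]
orientation: [-180.0, -0.0, -17.3]
force: [0.8, 0.3, 0.5]
opening: 0.0396
gripper_force: 0.0
```

play_rows(
  commands=[
    [[0, 0, 0, 2.4, 1.9, 0, 0], [0, 0, 0, 4.8, 3.8, 0, 0], [0, 0, 0, 7.2, 5.7, 0, 0], [0, 0, 0, 9.5, 7.7, 0, 0], [0, 0, 0, 11.9, 9.6, 0, 0], [0, 0, 0, 14.2, 11.5, 0, 0], [0, 0, 0, 16.6, 13.5, 0, 0], [0, 0, 0, 19, 15.4, 0, 0]],
  ],
)

```text
clock: 2.63
tool_pos: [0.4727, 0.2356, 0.2269]
orientation: [-180.0, -0.0, -17.3]
force: [0.4, 0.2, -0.3]
opening: 0.0004
gripper_force: 0.0
```

play_rows(
  commands=[
    [[0, 0, -0.02, 2.7, 2.2, 1.5, 0], [0, 0, -0.04, 5.4, 4.4, 3, 0], [0, 0, -0.06, 8.1, 6.6, 4.5, 0], [0, 0, -0.08, 10.8, 8.8, 6, 0], [0, 0, -0.1, 13.5, 11, 7.5, 0], [0, 0, -0.116, 16.2, 13.1, 9, 0], [0, 0, -0.116, 18.8, 15.3, 10.5, 0], [0, 0, -0.116, 18.8, 15.3, 12.7, 0]],
  ],
)

```text
clock: 3.3
tool_pos: [0.6093, 0.0308, 0.0998]
orientation: [-180.0, -0.2, -10.9]
force: [1.1, 1.4, 0.4]
opening: 0.0003
gripper_force: 0.0
```

```bash
python3 - <<'E'
from h import *
o=ctrl.get_obs(); print(o['tool_pos'],o['orientation'],o['force'])
p=ctrl.snapshot('side'); u=proj(p,[.607,.034,.086])[0].astype(int); print(u)
x0,y0=u[0]-65,u[1]-60
cv2.imwrite('pics/s2.png',cv2.resize(p['color'][y0:y0+100,x0:x0+130],None,fx=6,fy=6,interpolation=cv2.INTER_CUBIC)[:,:,::-1])
E
```

```text
[0.60932765 0.03083025 0.09975102] [-1.79992779e+02 -1.61547139e-01 -1.08648273e+01] [1.09037355 1.36314016 0.39447417]
[294 192]
```

View pics/s2.png

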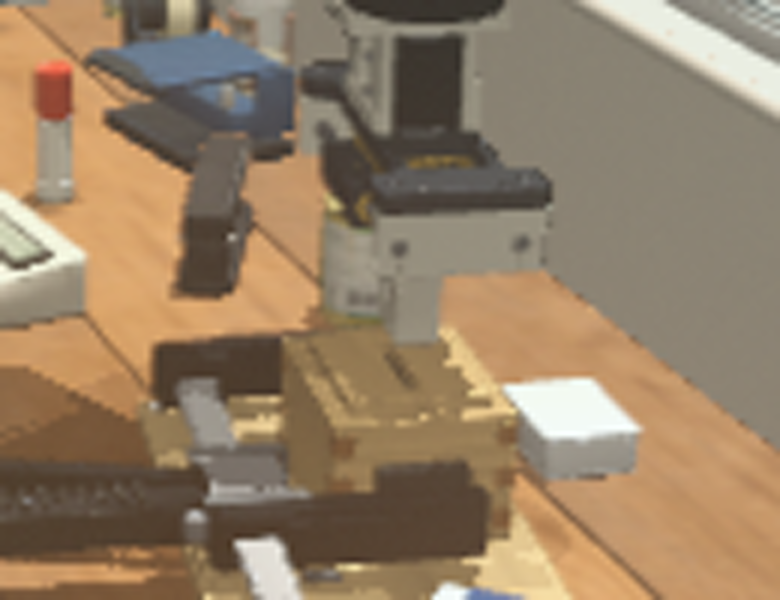

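The shut fingers (crop 410,340) hover just over the panel by the slot, clear of the jaws. Pressing down slowly.

play_rows(
  commands=[
    [[0, 0, 0, 0, 0, 0.6, 0], [0, 0, 0, 0, 0, 1.1, 0], [0, 0, 0, 0, 0, 1.3, 0], [0, 0, 0, 0, 0, 1.5, 0], [0, 0, 0, 0, 0, 1.7, 0], [0, 0, 0, 0, 0, 1.9, 0], [0, 0, 0, 0, 0, 2.0, 0], [0, 0, 0, 0, 0, 2.0, 0]],
  ],
)

```text
clock: 4.02
tool_pos: [0.6064, 0.036, 0.081]
orientation: [-179.9, -0.1, -10.6]
force: [-1.6, 2.1, 3.8]
opening: 0.0004
gripper_force: 1.9
```

play_rows(
  commands=[
    [[0, 0, 0, 0, 0, 0.1, 0], [0, 0, 0, 0, 0, 0.1, 0], [0, 0, 0, 0, 0, 0.1, 0]],
  ],
)

```text
clock: 4.27
tool_pos: [0.6063, 0.0359, 0.08]
orientation: [-179.9, -0.1, -10.6]
force: [-2.0, 2.4, 5.7]
opening: 0.0005
gripper_force: 2.7
```

play_rows(
  commands=[
    [[0, 0, 0, 0, 0, 0.1, 0], [0, 0, 0, 0, 0, 0.1, 0], [0, 0, 0, 0, 0, 0.1, 0]],
  ],
)

```text
clock: 4.52
tool_pos: [0.6064, 0.0359, 0.0791]
orientation: [-179.9, -0.1, -10.6]
force: [-2.7, 2.3, 5.4]
opening: 0.0003
gripper_force: 2.7
```

play_rows(
  commands=[
    [[0, 0, 0, 0, 0, 0.1, 0], [0, 0, 0, 0, 0, 0.1, 0], [0, 0, 0, 0, 0, 0.1, 0]],
  ],
)

```text
clock: 4.77
tool_pos: [0.6064, 0.0359, 0.0783]
orientation: [-179.9, -0.1, -10.6]
force: [-4.3, 1.4, 7.1]
opening: 0.0001
gripper_force: 3.6
```

play_rows(
  commands=[
    [[0, 0, 0, 0, 0, 0.1, 0], [0, 0, 0, 0, 0, 0.1, 0], [0, 0, 0, 0, 0, 0.1, 0]],
  ],
)

```text
clock: 5.02
tool_pos: [0.6064, 0.0359, 0.0781]
orientation: [-179.9, -0.1, -10.6]
force: [-6.0, 2.4, 14.1]
opening: 0.0003
gripper_force: 7.0
```

The panel is at its stop (z≈0.078). One firmer push, then lift.

play_rows(
  commands=[
    [[0, 0, 0, 0, 0, 0.1, 0], [0, 0, 0, 0, 0, 0.15, 0], [0, 0, 0, 0, 0, 0.15, 0], [0, 0, 0, 0, 0, 0.15, 0]],
  ],
)

```text
clock: 5.35
tool_pos: [0.6065, 0.0359, 0.078]
orientation: [-179.9, -0.2, -10.6]
force: [-10.2, 3.6, 23.7]
opening: 0.0004
gripper_force: 12.2
```

play_rows(
  commands=[
    [[0, 0, 0, 0, 0, -1, 0], [0, 0, 0, 0, 0, -2.5, 0], [0, 0, 0, 0, 0, -4.5, 4], [0, 0, 0, 0, 0, -6.5, 8.7], [0, 0, 0, 0, 0, -6.5, 8.7], [0, 0, 0, 0, 0, -6.5, 8.7]],
  ],
)

```text
clock: 5.85
tool_pos: [0.6069, 0.0356, 0.1411]
orientation: [-179.9, -0.2, -10.7]
force: [-0.7, -0.3, -1.4]
opening: 0.0217
gripper_force: 0.0
```

```bash
python3 - <<'E'
from h import *
o=ctrl.get_obs(); print(o['tool_pos'],o['orientation'],o['force'])
q=[.5395,.0005,-10.73]
tp=np.array(o['tool_pos']); R=Ro.from_euler('xyz',o['orientation'],degrees=True)
print('to grip, tool axes cm',R.inv().apply(W(q,[-115,6,19])[0]-tp)*100)
p=ctrl.snapshot('side'); u=proj(p,[.6,.034,.086])[0].astype(int)
x0,y0=u[0]-65,u[1]-50
cv2.imwrite('pics/s3.png',cv2.resize(p['color'][y0:y0+100,x0:x0+130],None,fx=6,fy=6,interpolation=cv2.INTER_CUBIC)[:,:,::-1])
E
```

```text
[0.60692724 0.0356163  0.14110758] [-179.88552748   -0.1963768   -10.66046565] [-0.74385834 -0.34667913 -1.39287962]
to grip, tool axes cm [-17.51774937   4.10866037  12.14260429]
```

View pics/s3.png

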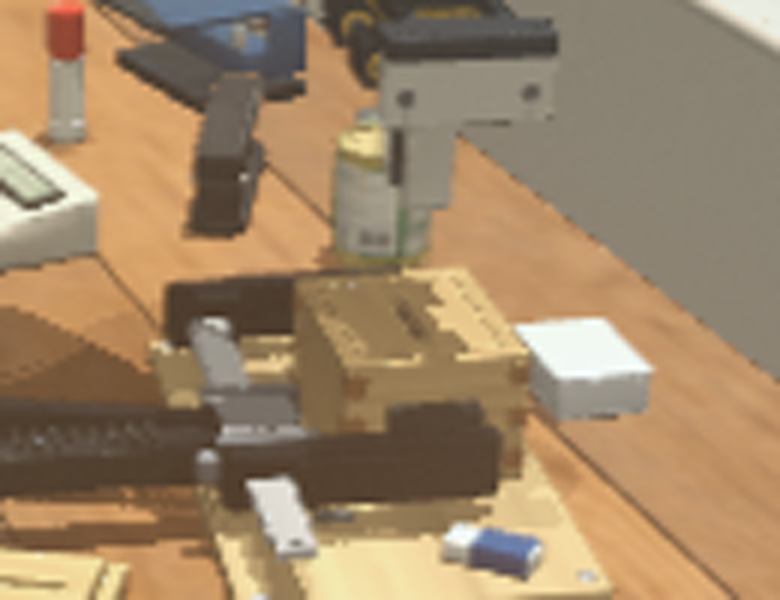

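The panel is now flush with the walls. Moving over the pistol grip.

play_rows(
  commands=[
    [[0, 0, 0, -2.5, 0.6, 0, 8.7], [0, 0, 0, -5, 1.2, 0, 8.7], [0, 0, 0, -7.5, 1.8, 0, 8.7], [0, 0, 0, -10, 2.4, 0, 8.7], [0, 0, 0, -12.5, 3, 0, 8.7], [0, 0, 0, -15, 3.6, 0, 8.7], [0, 0, 0, -17.5, 4.1, 0, 8.7], [0, 0, 0, -17.5, 4.1, 4, 8.7]],
  ],
)

```text
clock: 6.57
tool_pos: [0.4268, 0.0281, 0.105]
orientation: [-179.5, -0.6, -10.6]
force: [2.6, 0.6, -0.9]
opening: 0.0791
gripper_force: 0.0
```

```bash
python3 - <<'E'
from h import *
o=ctrl.get_obs(); print(o['tool_pos'],o['orientation'],o['opening'])
q=[.5395,.0005,-10.73]
tp=np.array(o['tool_pos']); R=Ro.from_euler('xyz',o['orientation'],degrees=True)
print('to grip, tool axes cm',R.inv().apply(W(q,[-115,6,19])[0]-tp)*100)
p=ctrl.snapshot('top')
x0,y0=205,195
big=cv2.resize(p['color'][y0:y0+95,x0:x0+125],None,fx=6,fy=6,interpolation=cv2.INTER_CUBIC)[:,:,::-1].copy()
cv2.imwrite('pics/t4.png',cv2.convertScaleAbs(big,alpha=1.8,beta=20))
E
```

```text
[0.42680154 0.0281455  0.10504894] [-179.52533353   -0.61071385  -10.6246783 ] 0.07909230404881225
to grip, tool axes cm [-4.25059048e-03  8.94310716e-02  8.60489187e+00]
```

View pics/t4.png

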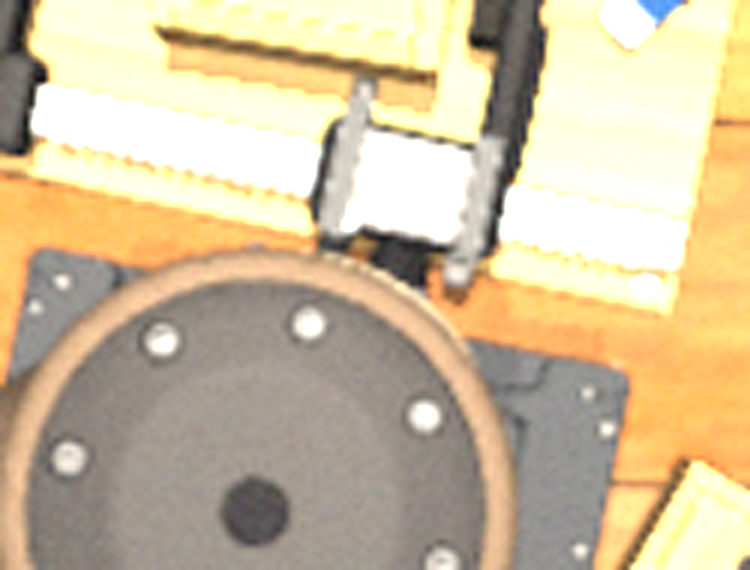

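The arm hides the grip in this view, but the decoy box and the rubber are untouched. I'll descend on the numbers and watch the force.

play_rows(
  commands=[
    [[0, 0, 0, 0, 0, 0.5, 8.7], [0, 0, 0, 0, 0, 1.5, 8.7], [0, 0, 0, 0, 0, 3, 8.7], [0, 0, 0, 0, 0, 4.5, 8.7], [0, 0, 0, 0, 0, 6, 8.7], [0, 0, 0, 0, 0, 7.2, 8.7], [0, 0, 0, 0, 0, 8.1, 8.7], [0, 0, 0, 0, 0, 8.1, 8.7]],
  ],
)

```text
clock: 7.28
tool_pos: [0.426, 0.0266, 0.0165]
orientation: [179.8, 0.2, -10.7]
force: [-0.6, -0.1, 0.8]
opening: 0.0873
gripper_force: 0.0
```

play_rows(
  commands=[
    [[0, 0, 0, 0, 0, 0, 7], [0, 0, 0, 0, 0, 0, 6.6], [0, 0, 0, 0, 0, 0, 6.4], [0, 0, 0, 0, 0, 0, 6.2], [0, 0, 0, 0, 0, 0, 6.2]],
  ],
)

```text
clock: 7.7
tool_pos: [0.4276, 0.0285, 0.0188]
orientation: [-179.8, -0.1, -10.7]
force: [-2.7, 10.9, -1.0]
opening: 0.0633
gripper_force: 4.3
```

Contact with the trigger is where expected. First squeeze stroke.

play_rows(
  commands=[
    [[0, 0, 0, 0, 0.15, 0, 6.0], [0, 0, 0, 0, 0.3, 0, 5.7], [0, 0, 0, 0, 0.45, 0, 5.4], [0, 0, 0, 0, 0.6, 0, 5.0], [0, 0, 0, 0, 0.75, 0, 4.7], [0, 0, 0, 0, 0.9, 0, 4.4], [0, 0, 0, 0, 0.9, 0, 4.2], [0, 0, 0, 0, 0.9, 0, 4.2]],
  ],
)

```text
clock: 8.37
tool_pos: [0.4251, 0.0202, 0.0187]
orientation: [-179.8, -0.1, -10.7]
force: [-6.2, 13.1, 2.4]
opening: 0.0424
gripper_force: 5.6
```

play_rows(
  commands=[
    [[0, 0, 0, 0, 0, 0, 4.2], [0, 0, 0, 0, 0, 0, 4.2]],
  ],
)

```text
clock: 8.53
tool_pos: [0.4252, 0.0203, 0.0187]
orientation: [-179.8, -0.1, -10.7]
force: [-9.0, 17.4, 2.2]
opening: 0.0422
gripper_force: 7.7
```

```bash
python3 - <<'E'
from h import *
p=ctrl.snapshot('top')
for n in('bar','jaw_pad','box'): print(n,[(np.round(d['bbox'],1),round(d['conf'],2)) for d in ctrl.find_in(p,n)][:2])
x0,y0=190,145
cv2.imwrite('pics/t5.png',cv2.resize(p['color'][y0:y0+100,x0:x0+130],None,fx=6,fy=6,interpolation=cv2.INTER_CUBIC)[:,:,::-1])
E
```

```text
bar [(array([205.9, 163.3, 119.9,  74.8]), 0.87)]
jaw_pad [(array([219. , 167.4,  13.6,  22.9]), 0.57)]
box [(array([297.9, 272. ,  48.3,  46.4]), 0.96), (array([229.8, 160.7,  54.9,  47. ]), 0.7)]
```

View pics/t5.png

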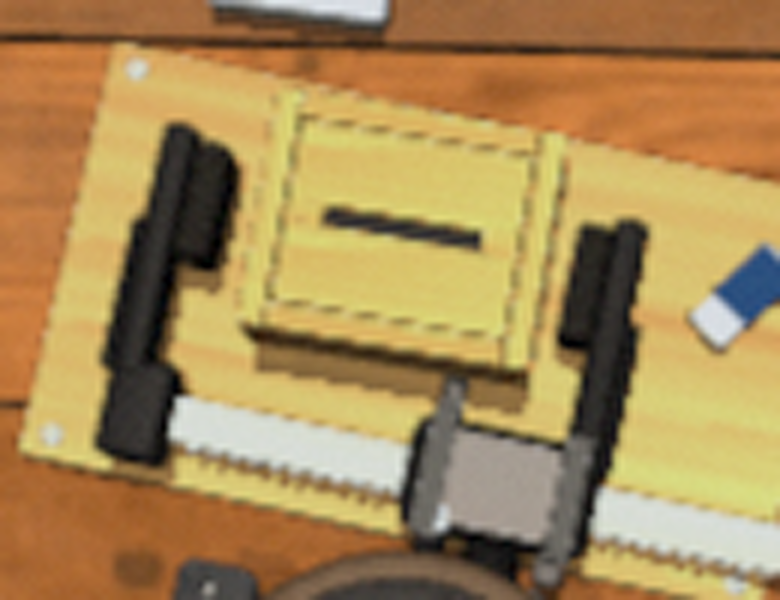

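The squeeze drew the bar about 10 mm or more. The moving pad's right edge is now at crop (237,180) with the box edge at about (268,180), roughly 12 mm apart. On the fixed side the gap is about 8 mm. Next: release fully and do the second stroke.

play_rows(
  commands=[
    [[0, 0, 0, 0, -0.3, 0, 5.0], [0, 0, 0, 0, -0.6, 0, 6.0], [0, 0, 0, 0, -0.9, 0, 7.0], [0, 0, 0, 0, -0.9, 0, 7.2], [0, 0, 0, 0, -0.9, 0, 7.2], [0, 0, 0, 0, -0.9, 0, 7.2], [0, 0, 0, 0, -0.9, 0, 7.2]],
  ],
)

```text
clock: 9.32
tool_pos: [0.4263, 0.0269, 0.018]
orientation: [180.0, 0.0, -10.7]
force: [0.3, 1.1, 0.1]
opening: 0.0717
gripper_force: 0.0
```

play_rows(
  commands=[
    [[0, 0, 0, 0, 0.15, 0, 6.4], [0, 0, 0, 0, 0.3, 0, 5.9], [0, 0, 0, 0, 0.45, 0, 5.4], [0, 0, 0, 0, 0.6, 0, 5.0], [0, 0, 0, 0, 0.75, 0, 4.7], [0, 0, 0, 0, 0.85, 0, 4.4], [0, 0, 0, 0, 0.85, 0, 4.2], [0, 0, 0, 0, 0.85, 0, 4.2]],
  ],
)

```text
clock: 9.98
tool_pos: [0.4247, 0.0201, 0.018]
orientation: [-179.9, 0.0, -10.7]
force: [-9.2, 17.5, 1.7]
opening: 0.0425
gripper_force: 8.0
```

```bash
python3 - <<'E'
from h import *
p=ctrl.snapshot('top')
for n in('bar','jaw_pad','box','fixed_pad'): print(n,[(np.round(d['bbox'],1),round(d['conf'],2)) for d in ctrl.find_in(p,n)][:2])
x0,y0=190,145
cv2.imwrite('pics/t6.png',cv2.resize(p['color'][y0:y0+100,x0:x0+130],None,fx=6,fy=6,interpolation=cv2.INTER_CUBIC)[:,:,::-1])
E
```

```text
bar [(array([207.8, 165.7, 122.5,  76.2]), 0.85), (array([227.7, 157.7,  56.5,  48.6]), 0.43)]
jaw_pad [(array([222.5, 168. ,  12.6,  23.7]), 0.53)]
box [(array([228.3, 161.3,  56.6,  48.2]), 0.97), (array([298.6, 270.3,  49.4,  50.4]), 0.84)]
fixed_pad [(array([208.4, 165. , 121.7,  76.8]), 0.41)]
```

View pics/t6.png

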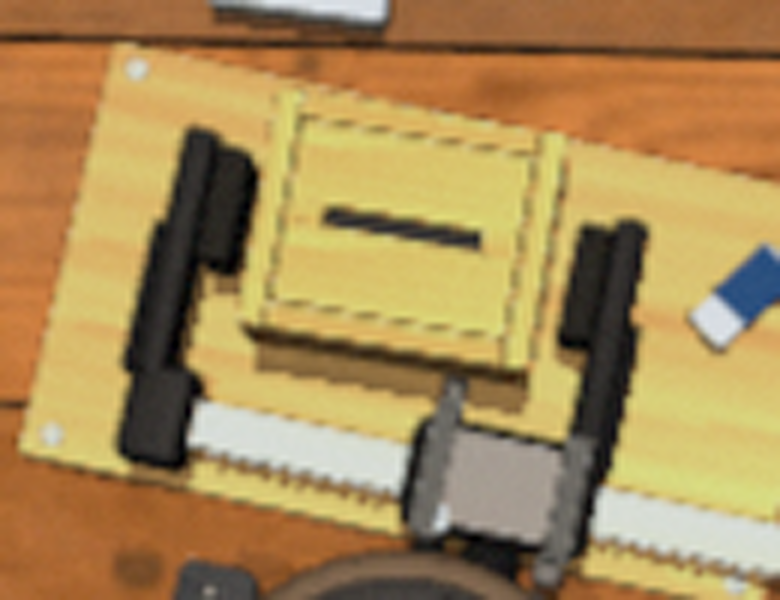

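The moving pad's face is now about 5 mm from the box (crop 256 versus 268), and the box must then slide about 8 mm. Third stroke.

play_rows(
  commands=[
    [[0, 0, 0, 0, -0.3, 0, 5.0], [0, 0, 0, 0, -0.6, 0, 6.0], [0, 0, 0, 0, -0.85, 0, 7.0], [0, 0, 0, 0, -0.85, 0, 7.2], [0, 0, 0, 0, -0.85, 0, 7.2], [0, 0, 0, 0, -0.85, 0, 7.2], [0, 0, 0, 0, -0.85, 0, 7.2]],
  ],
)

```text
clock: 10.82
tool_pos: [0.4263, 0.0269, 0.018]
orientation: [180.0, 0.0, -10.7]
force: [0.5, -0.2, -0.3]
opening: 0.072
gripper_force: 0.0
```

play_rows(
  commands=[
    [[0, 0, 0, 0, 0.15, 0, 6.4], [0, 0, 0, 0, 0.3, 0, 5.9], [0, 0, 0, 0, 0.45, 0, 5.4], [0, 0, 0, 0, 0.6, 0, 5.0], [0, 0, 0, 0, 0.75, 0, 4.7], [0, 0, 0, 0, 0.85, 0, 4.4], [0, 0, 0, 0, 0.85, 0, 4.2], [0, 0, 0, 0, 0.85, 0, 4.2]],
  ],
)

```text
clock: 11.48
tool_pos: [0.4249, 0.0206, 0.0181]
orientation: [-179.8, -0.0, -10.7]
force: [-8.5, 17.2, 3.5]
opening: 0.0424
gripper_force: 7.6
```

```bash
python3 - <<'E'
from h import *
p=ctrl.snapshot('top')
x0,y0=190,145
cv2.imwrite('pics/t7.png',cv2.resize(p['color'][y0:y0+100,x0:x0+130],None,fx=6,fy=6,interpolation=cv2.INTER_CUBIC)[:,:,::-1])
E
```

```text
(no output)
```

View pics/t7.png

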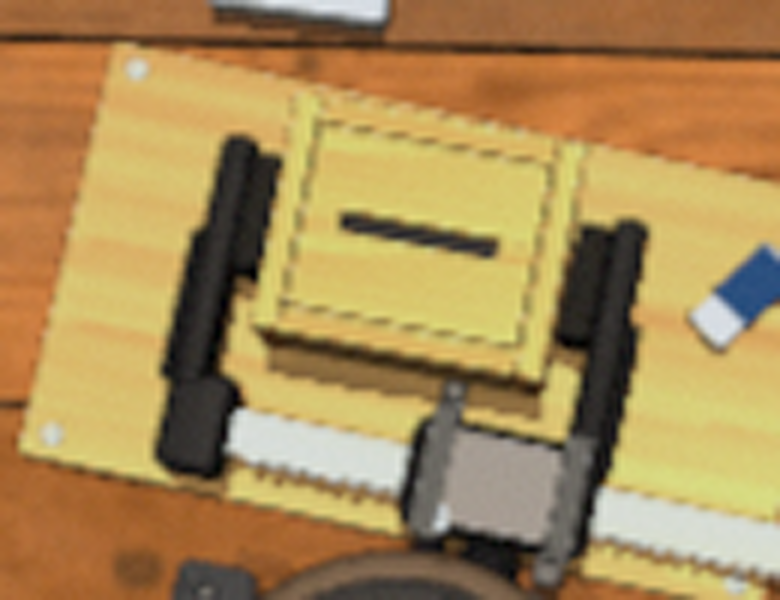

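That drew about 15 mm. The box has slid right and its right edge (about 563 at row 260) is only about 2 mm from the fixed pad (568). The next stroke will grip, so I'll do it in stages and watch the force.

play_rows(
  commands=[
    [[0, 0, 0, 0, -0.3, 0, 5.0], [0, 0, 0, 0, -0.6, 0, 6.0], [0, 0, 0, 0, -0.85, 0, 7.0], [0, 0, 0, 0, -0.85, 0, 7.2], [0, 0, 0, 0, -0.85, 0, 7.2], [0, 0, 0, 0, -0.85, 0, 7.2], [0, 0, 0, 0, -0.85, 0, 7.2]],
  ],
)

```text
clock: 12.12
tool_pos: [0.4264, 0.0269, 0.018]
orientation: [180.0, 0.0, -10.7]
force: [0.3, 0.8, -0.5]
opening: 0.0717
gripper_force: 0.0
```

play_rows(
  commands=[
    [[0, 0, 0, 0, 0.1, 0, 6.6], [0, 0, 0, 0, 0.2, 0, 6.2], [0, 0, 0, 0, 0.3, 0, 5.8], [0, 0, 0, 0, 0.3, 0, 5.8], [0, 0, 0, 0, 0.3, 0, 5.8]],
  ],
)

```text
clock: 12.53
tool_pos: [0.4269, 0.0265, 0.0182]
orientation: [-179.8, -0.1, -10.7]
force: [-6.0, 20.7, -2.4]
opening: 0.0584
gripper_force: 8.2
```

play_rows(
  commands=[
    [[0, 0, 0, 0, 0.05, 0, 5.6], [0, 0, 0, 0, 0.1, 0, 5.4], [0, 0, 0, 0, 0.1, 0, 5.4]],
  ],
)

```text
clock: 12.78
tool_pos: [0.4266, 0.0263, 0.0182]
orientation: [-179.7, -0.1, -10.7]
force: [-9.7, 28.4, -1.3]
opening: 0.0544
gripper_force: 11.4
```

play_rows(
  commands=[
    [[0, 0, 0, 0, 0.05, 0, 5.3], [0, 0, 0, 0, 0.1, 0, 5.2], [0, 0, 0, 0, 0.1, 0, 5.2]],
  ],
)

```text
clock: 13.03
tool_pos: [0.4263, 0.0255, 0.0182]
orientation: [-179.7, -0.1, -10.7]
force: [-12.1, 27.2, 0.5]
opening: 0.0525
gripper_force: 18.1
```

```bash
python3 - <<'E'
from h import *
p=ctrl.snapshot('top'); q=[.5395,.0005,-10.73]
g=cv2.cvtColor(p['color'],cv2.COLOR_RGB2GRAY)
def cl(uv,z): return (Ro.from_euler('z',-q[2],degrees=True).apply(unproj(p,uv,z)-[q[0],q[1],0])*1000).round(1)
m=(g<90).astype(np.uint8); n,l,st,c=cv2.connectedComponentsWithStats(m)
for i in range(1,n):
    if 15<st[i,4]<900 and 195<c[i][0]<310 and 150<c[i][1]<225: print(st[i],c[i].round(1),cl(c[i],.078))
# brightness profile along clamp y through pads, z=.06, x=57
ys=np.arange(130,-45,-2.5); u=proj(p,W(q,[[50,y,62] for y in ys])); 
print([(y,int(v)) for y,v in zip(ys,cv2.remap(g,u[:,0].astype(np.float32),u[:,1].astype(np.float32),1).ravel())])
o=ctrl.get_obs(); print(o['force'],o['moment'],o['gripper_force'],o['opening'])
E
```

```text
[144 134 215  29 741] [212.8 151.5] [[108.  158.3  78. ]]
[218 168  20  58 566] [227.2 198.2] [[ 11.8 103.6  78. ]]
[248 181  26   7  66] [260.  184.2] [[57.8 39.1 78. ]]
[234 200  48  18 140] [259.2 206.9] [[ 7.7 29.9 78. ]]
[256 215   7  17  41] [258.7 223. ] [[-27.5  23.4  78. ]]
[(np.float64(130.0), 185), (np.float64(127.5), 184), (np.float64(125.0), 185), (np.float64(122.5), 184), (np.float64(120.0), 182), (np.float64(117.5), 143), (np.float64(115.0), 67), (np.float64(112.5), 42), (np.float64(110.0), 47), (np.float64(107.5), 43), (np.float64(105.0), 36), (np.float64(102.5), 42), (np.float64(100.0), 40), (np.float64(97.5), 53), (np.float64(95.0), 124), (np.float64(92.5), 179), (np.float64(90.0), 193), (np.float64(87.5), 179), (np.float64(85.0), 168), (np.float64(82.5), 191), (np.float64(80.0), 200), (np.float64(77.5), 201), (np.float64(75.0), 199), (np.float64(72.5), 200), (np.float64(70.0), 200), (np.float64(67.5), 201), (np.float64(65.0), 197), (np.float64(62.5), 196), (np.float64(60.0), 197), (np.float64(57.5), 197), (np.float64(55.0), 194), (np.float64(52.5), 193), (np.float6
[... 354 characters left out ...]
.0), 193), (np.float64(12.5), 194), (np.float64(10.0), 194), (np.float64(7.5), 195), (np.float64(5.0), 194), (np.float64(2.5), 193), (np.float64(0.0), 194), (np.float64(-2.5), 188), (np.float64(-5.0), 167), (np.float64(-7.5), 178), (np.float64(-10.0), 192), (np.float64(-12.5), 196), (np.float64(-15.0), 157), (np.float64(-17.5), 64), (np.float64(-20.0), 40), (np.float64(-22.5), 39), (np.float64(-25.0), 37), (np.float64(-27.5), 34), (np.float64(-30.0), 28), (np.float64(-32.5), 36), (np.float64(-35.0), 47), (np.float64(-37.5), 46), (np.float64(-40.0), 38), (np.float64(-42.5), 93)]
[-10.76483752  27.95180295  -0.30078193] [9.85077918 3.87317518 0.50348723] 18.242058008909225 0.052137686856566674
```

Slot centre at clamp y≈39, so the box sits against the fixed pad. The moving jaw's visible depth shrank from about 25 to 21 mm, so its pad is compressed about 4 mm (around 25–30 N). I'll ease slightly and hold to check stability.

play_rows(
  commands=[
    [[0, 0, 0, 0, -0.03, 0, 5.2], [0, 0, 0, 0, -0.03, 0, 5.2], [0, 0, 0, 0, -0.03, 0, 5.2], [0, 0, 0, 0, -0.03, 0, 5.2], [0, 0, 0, 0, -0.03, 0, 5.2], [0, 0, 0, 0, -0.03, 0, 5.2]],
  ],
)

```text
clock: 13.58
tool_pos: [0.4262, 0.0254, 0.0181]
orientation: [-179.8, -0.1, -10.7]
force: [-10.7, 25.6, 0.2]
opening: 0.0522
gripper_force: 19.2
```

play_rows(
  commands=[
    [[0, 0, 0, 0, 0, 0, 5.2], [0, 0, 0, 0, 0, 0, 5.2], [0, 0, 0, 0, 0, 0, 5.2], [0, 0, 0, 0, 0, 0, 5.2], [0, 0, 0, 0, 0, 0, 5.2], [0, 0, 0, 0, 0, 0, 5.2]],
  ],
)

```text
clock: 14.08
tool_pos: [0.4263, 0.0254, 0.0182]
orientation: [-179.8, -0.1, -10.7]
force: [-10.2, 25.3, 0.2]
opening: 0.0523
gripper_force: 19.2
```

The grip is stable: trigger force about 30 N, estimated jaw force about 30 N, well under 60 N. Handing in.

```bash
python3 -c "
from plant import ctrl
print(ctrl.close_job())"
```

```text
the job is handed in; nothing more can be done
None
```

I pressed the panel flush and pumped the clamp for four strokes. I handed the job in with the trigger still squeezed (about 30 N) and the box gripped at an estimated 30 N, under the 60 N limit. The hand-in returned no verdict.

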